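Spin-check an inspection turntable and park it on its pointer

ROBOT

A 7-joint arm with a two-finger parallel gripper is mounted at the origin on the work surface. World frame = base frame: x ahead of the robot, y to its left, z up, the work surface at z = 0. Lengths are in mm, angles in rad, forces in N, time in s.
With the tool pointing down it reaches from about 425 to 875 mm from the base axis. Payload 4.7 kg.
Tool frame: the origin (TCP) lies at the very end of the fingers, on their centre line; the grasp point (between the pads) lies arm.hold_point_z behind it (arm.hold_point_z is the distance from the TCP to the grasp point, in mm); y points along the fingers, x is the direction in which the jaws open and shut, and the axes are right-handed (so a half turn about y gives the same grasp; the last joint's range is limited). The gripper opens to 87 mm and grips with 3 to 60 N. Pads are 19 mm wide; open, the fingers measure 117 mm over their backs; the gripper's body (75 mm by 190 mm) begins 51 mm behind the grasp point.
Start: joints at [1.189, 0.321, -0.07, 1.45, 0.023, 1.371, -0.057], TCP at [250.587, -599.779, 190.487] pointing down, gripper open.
Joint ranges: [-2.86, 2.86], [-0.3, 2.09], [-1.38, 1.24], [0.06, 2.45], [-1.56, 4.7], [0.09, 2.05], [-2.69, 2.69]. Speed limits (rad/s): [2.57, 2.57, 3.14, 3.14, 3.14, 3.14, 3.14].

INTERFACE

Orientations are given as a rotation vector (axis times angle).
In Python, from plant import status, viewer, order, arm gives the robot as it stands.
- The arm moves only by the shell command python3 -m jog 'ROWS' [FORCE]. ROWS is JSON, a list of rows, each a list of 7 numbers: the turn, a rotation vector about the tool's x, y, z in degrees, then the shift along the tool's x, y, z in cm, then the finger opening in cm, from 0 to 8.7. In form: [[rx, ry, rz, tx, ty, tz, jaw], ...]. A call has 1 to 20 rows; each row is the pose to reach, as a shift and turn from the pose commanded when the call began, along the tool's axes at that moment; what a row does not reach only later rows make up. A row lasts 1/10 s, in which the tool goes at most 50 mm and 8.59 degrees, less where a joint would pass 70% of its speed; a pose out of reach is approached as far as the arm can. A call with a gripper value outside its range is refused whole. The fingers move at their own pace and stop on an object; FORCE is the grip in N (left out, the last holds). Time passes only in rows, so rows that repeat a pose let the fingers close. It gives the time, the measured TCP pose, the force and the opening at its end, in the units of the state.
- status.state(): the state, without advancing time (a new reading comes with each control period).
- viewer.read_camera(name): name is "scene" or "side" or "wrist"; returns the picture (384x512x3 uint8, red, green, blue); there is no depth.
- viewer.get_calibration(name): a dict with "vfov" (degrees; the focal length in pixels is half the picture's height over the tangent of half this angle, whatever the lens; pixels are square), "cx", "cy" (the principal point, pixels), "R" (3x3) and "t" (3): a world point X has camera coordinates R X + t. Camera axes: x right, y down, z forward; pixel columns grow to the right and rows downward; lengths in mm; the calibration is good to about 2 mm. A picture is of the moment at which its call begins: read the wrist's pose just before it. get_calibration takes no time and is no camera call; for the wrist camera it gives the pose at the moment of the call.
- order.close_job(): hands the job in, once; it reports no verdict.
The state is a dict: "time_s": time; "joint_positions": joint angles; "dq": joint speeds; "tau": joint torques, N m; "tool_pos": TCP position; "ee_rot": TCP orientation; "contact_force": force on the tool from outside, world axes, zero at the start; "ft_torque": the same for the moment, N m; "finger_gap": opening from 0.0 (shut) to 1.0 (fully open).
Only numpy, scipy, OpenCV 4.12 (cv2) and the standard library are available. Lean on these libraries where they do the work, as an engineer would, in place of code of your own. Each camera call takes 0.05 s, during which the arm holds its last target. There are 200 camera calls.

TASK

Check the bearing of the inspection turntable: with one fingertip flick of its upright knob set the table spinning freely, anticlockwise seen from above, so that the knob goes past the fixed pointer at least twice. Then, while it is still turning, brake it with a fingertip on the disc (not on the knob) so that it stops with the knob in line with the pointer, and take the hand away, leaving it there. Do not touch the knob again after the flick or let the disc come to rest anywhere else, grip nothing, and leave the other things where they are.

Things in the scene. Friction and masses are not known exactly. Their poses are not given: they have to be found in the camera images.
- stand: fixed grey stand of the turntable: 200 x 200 x 16 mm foot plate with a bearing column in the middle. Origin on the table surface, on the turntable's upright axis. A low dark cap (radius 22 mm, 5 mm high) on the disc marks the axis. The pointer bracket stands out along the stand's own -x axis, reaching 172 mm from the axis.
- spindle (a joint): turntable angle, rad, growing anticlockwise seen from above, no stops, counting on through whole turns; 0, 2 pi, 4 pi.. is the knob in line with the pointer. Starts at rest between -3.6 and -0.9. Very free: it loses 0.6 to 1.2 rad/s per turn (below about 1.3 rad/s it may stop by itself within the turn). A fingertip pressed on the disc with a few newtons stops it within hundredths of a second
- turntable: bare aluminium disc, radius 125 mm, 14 mm thick, flat, level, about 0.7 kg, turning about the stand's upright axis. Origin on the axis at its underside, 76 mm above the work surface; its top is 90 mm above it. The ring from 75 to 120 mm from the axis is bare and never swept by the knob: the place to brake. Rigid: come down on it slowly
- knob: black upright knob fixed on the turntable, 20 mm diameter (16 mm at the waist), 42 mm high, its axis 62 mm from the turntable's axis. Origin at the centre of its foot, on the disc's top.
- park (a point): point on the disc's top plane, 62 mm from the axis on the line to the pointer, fixed to the stand: where the knob's foot must stop.
- pointer_tip (a point): tip of the fixed dark steel arrowhead on top of the upright bracket just outside the disc, 128 mm from the axis, 112 mm above the work surface (the bracket's highest point is 116 mm); it points level at the axis.
- pulley: bystander: steel ring, 60 mm diameter, 28 mm high, near the stand; origin at the centre of its underside
- bearing_box: bystander: cardboard box 55 x 55 x 35 mm near the stand; origin at the centre of its underside
- tray: bystander: open white plastic tray 75 x 100 x 45 mm near the stand; origin at the centre of its underside
- screwdriver: bystander: screwdriver 190 mm long, lying flat on the left
- oil: bystander: white bottle, 50 mm diameter, 140 mm high, on the left; origin at the centre of its underside
- carton: bystander: cardboard carton 140 x 100 x 70 mm on the right; origin at the centre of its underside
- roller: bystander: dark steel flanged roller, 48 mm diameter, 52 mm high, on the right; origin at the centre of its underside

How it is judged (in metres and radians):
On the way, in this order (a step that is already met when the one before it is completed fails the run):
1. the turntable spins freely anticlockwise, faster than 1 rad/s, with nothing touching it (velocity of joint spindle above 1 rad/s and contact force between the fingers and turntable below 0.05 N), for 0.3 s.
2. still turning and untouched, the knob has gone past the pointer twice (value of joint spindle above 6.6 rad and velocity of joint spindle above 0.05 rad/s and contact force between the fingers and turntable below 0.05 N), for 0.02 s.
3. a fingertip on the disc, not on the knob, holds it stopped with the knob within 16 mm of its place at the pointer (horizontal distance between knob and park below 0.016 m and contact force between the fingers and turntable above 0.3 N and contact force between the fingers and knob below 0.05 N and velocity of joint spindle between -0.15 and 0.15 rad/s), for 0.1 s.
At the end, for the whole second after the job is handed in: The turntable stands still with its knob within 16 mm of its place in line with the pointer, untouched, and every bystander is within 20 mm of where it was (horizontal distance between knob and park below 0.016 m and value of joint spindle above 6.6 rad and velocity of joint spindle between -0.05 and 0.05 rad/s and distance of each of pulley, bearing_box, tray, screwdriver, oil, carton, roller from where it was at the start of the episode below 0.02 m).
It fails at once if the knob is touched again after it has gone well past the pointer (1 rad) for the first time (value of joint spindle above 1 rad and contact force between the fingers and knob above 0.2 N).
It fails at once if after the flick the turntable comes to rest untouched with the knob away from the pointer (value of joint spindle above 1 rad and horizontal distance between knob and park above 0.016 m and contact force between the fingers and turntable below 0.05 N and velocity of joint spindle between -0.02 and 0.02 rad/s).
It fails at once if a bystander is moved or lifted more than 20 mm (distance of any of pulley, bearing_box, tray, screwdriver, oil, carton, roller from where it was at the start of the episode above 0.02 m).
It also fails if it takes over 58 s, if anything falls off the work surface, if the arm or the gripper's body presses on something with over 40 N, if the wrist force passes 120 N, or if a joint passes its speed limit or range.

## Working session

There is one attempt and no reset: what is moved stays moved. The work goes in short steps, Python scripts to look and compute and a shell command to move; the robot and the scene stay as the last step left them, time stands still between calls to the robot, and variables do not carry over. Pictures are saved under pics/ and viewed, about 8 in all and at most 12, crops included, and the job is handed in when it is done.

```bash
mkdir -p pics; ls; python3 - <<'E'
from plant import status, viewer, order, arm
import cv2,numpy as np
print(status.state()); print(arm.hold_point_z)
ims=[]
for n in ["scene","side"]:
    im=viewer.read_camera(n); c=viewer.get_calibration(n); print(n,c)
    cv2.imwrite(f"pics/{n}0.png",im[:,:,::-1])
E
```

```text
pics
{'time_s': 0.0, 'joint_positions': array([ 1.18907762,  0.32185088, -0.07005646,  1.45167824,  0.02259201,
        1.37079307, -0.05691086]), 'dq': array([-0.00038357, -0.00076337,  0.00040051, -0.00017921, -0.00040154,
        0.00107969, -0.00035213]), 'tau': array([ 3.55221414e-05, -4.91278875e+01, -4.03852919e-01, -3.12528098e+01,
       -6.38312730e-02,  4.37935092e-02,  1.87374853e-04]), 'tool_pos': array([ 250.31541734, -599.19903723,  189.34162354]), 'ee_rot': array([-1.36982857,  0.91413099, -0.91138062]), 'contact_force': array([ 0.35800658, -0.17457926, -0.67884249]), 'ft_torque': array([-0.03874309, -0.04584675, -0.02724117]), 'finger_gap': 1.0005334136448996}
18.700000000000003
scene {'vfov': 50.47151696770579, 'cx': 255.2699500939234, 'cy': 192.82853912356023, 'R': array([[-0.86222517,  0.50651771,  0.00275135],
       [ 0.35029195,  0.60019413, -0.71907062],
       [-0.36587335, -0.61903701, -0.69493156]]), 't': array([ 486.34384372, -115.75988235, 1610.81439642])}
side {'vfov': 57.08550596252355, 'cx': 254.32204104351246, 'cy': 195.11390005144065, 'R': array([[ 0.99105794, -0.13316679, -0.00841237],
       [-0.10312782, -0.72444481, -0.68157492],
       [ 0.08466885,  0.67634778, -0.73169998]]), 't': array([-574.60302151,  117.26473728, 1359.4524917 ])}
```

View pics/scene0.png

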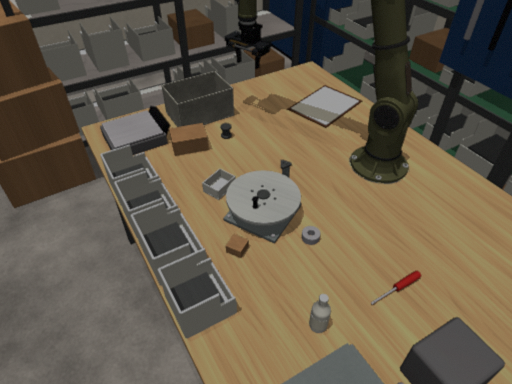

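View pics/side0.png

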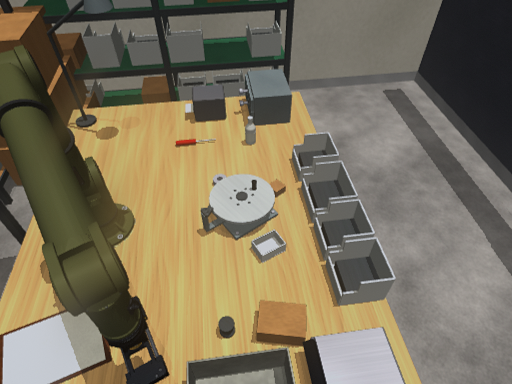

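```bash
cat > h.py <<'E'
import numpy as np,cv2
from plant import status, viewer, order, arm
def ray(c,u,v):
    f=192/np.tan(np.radians(c['vfov']/2)); R=np.array(c['R']); t=np.array(c['t'])
    return -R.T@t, R.T@np.array([(u-c['cx'])/f,(v-c['cy'])/f,1])
def onz(c,u,v,z):
    o,d=ray(c,u,v); return o+d*(z-o[2])/d[2]
def proj(c,X):
    f=192/np.tan(np.radians(c['vfov']/2)); p=np.array(c['R'])@X+c['t']
    return np.array([f*p[0]/p[2]+c['cx'],f*p[1]/p[2]+c['cy']])
E
python3 - <<'E'
from h import *
out=[]
for n,(x,y) in {"scene":(205,140),"side":(185,155)}.items():
    im=cv2.imread(f"pics/{n}0.png"); c=viewer.get_calibration(n)
    cr=im[y:y+100,x:x+120]
    out.append(cv2.resize(cr,None,fx=3.3,fy=5*.66,interpolation=cv2.INTER_CUBIC))
    g=cv2.cvtColor(im,cv2.COLOR_BGR2HSV)
    m=((g[:,:,1]<40)&(g[:,:,2]>130)).astype(np.uint8)
    k,l,s,ce=cv2.connectedComponentsWithStats(m)
    ii=[i for i in range(1,k) if x<ce[i][0]<x+120 and y<ce[i][1]<y+100 and s[i][4]>300]
    for i in ii:
        cs,_=cv2.findContours((l==i).astype(np.uint8),cv2.RETR_EXTERNAL,cv2.CHAIN_APPROX_NONE)
        h=cv2.convexHull(cs[0])[:,0]
        P=np.array([onz(c,*p,90)[:2] for p in h]).astype(np.float32)
        print(n,s[i],cv2.minEnclosingCircle(P))
cv2.imwrite("pics/crop.png",np.hstack(out))
E
```

```text
scene [ 226  171   75   52 2755] ((533.3956909179688, -1.5514503717422485), 123.48255920410156)
side [ 209  174   66   49 2401] ((519.8287353515625, 9.428909301757812), 142.3732452392578)
side [252 230  34  26 325] ((598.0557861328125, -226.55052185058594), 56.088863372802734)
```

View pics/crop.png

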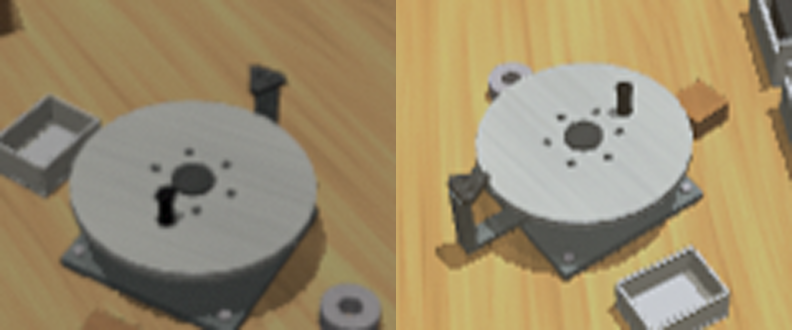

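```bash
python3 - <<'E'
from h import *
a=viewer.get_calibration("scene");b=viewer.get_calibration("side")
for nm,p,q,z in [("cap",(263.5,194.2),(241.7,196.2),95),("foot",(255.6,206),(254.1,188.3),90),("top",(255.3,197.8),(254.7,181),132),("tip",(282.6,167.9),(212,208.3),112),("bracket",(286.5,163),(207,209),116)]:
    print(nm,onz(a,*p,z).round(1),onz(b,*q,z).round(1))
E
```

```text
cap [534.2   2.5  95. ] [531.5  -8.8  95. ]
foot [581.9  32.   90. ] [583.8  30.4  90. ]
top [585.2  35.5 132. ] [586.1  27.7 132. ]
tip [418.  -61.5 112. ] [418.3 -68.4 112. ]
bracket [394.4 -72.9 116. ] [400.7 -72.7 116. ]
```

```bash
cat >> h.py <<'E'
from scipy.spatial.transform import Rotation as Ro
def rel(target,s=None):
    s=s or status.state(); R=Ro.from_rotvec(s['ee_rot']).as_matrix()
    return R.T@(np.array(target)-s['tool_pos'])/10
E
python3 - <<'E'
from h import *
s=status.state(); print(s['time_s'],s['tool_pos']); print(Ro.from_rotvec(s['ee_rot']).as_matrix().round(3))
for n in("scene","side"):
    o,_=ray(viewer.get_calibration(n),0,0); print(n,o)
E
```

```text
0.1 [ 250.29876963 -599.288283    189.46596766]
[[ 0.386 -0.001  0.923]
 [-0.923  0.002  0.386]
 [-0.002 -1.    -0.   ]]
scene [1049.24171405  820.29036046 1034.82812797]
side [ 466.45486797 -911.028886   1069.80229629]
```

```bash
python3 -m jog '[[0,-10,0,-11,0,14.5,0],[0,-20,0,-22,0,29,0],[0,-37,0,-43.1,0,57.4,0],[0,-37,0,-43.1,0,57.4,0],[0,-37,0,-43.1,0,57.4,0],[0,-37,0,-43.1,0,57.4,0],[0,-37,0,-43.1,0,57.4,0],[0,-37,0,-43.1,0,57.4,0],[0,-37,0,-43.1,0,57.4,0],[0,-37,0,-43.1,0,57.4,0],[0,-37,0,-43.1,0,57.4,0],[0,-37,0,-43.1,0,57.4,0],[0,-37,0,-43.1,0,57.4,0],[0,-37,0,-43.1,0,57.4,0],[0,-37,0,-43.1,0,57.4,0],[0,-37,0,-43.1,0,57.4,0],[0,-37,0,-43.1,0,57.4,0],[0,-37,0,-43.1,0,57.4,0],[0,-37,0,-43.1,0,57.4,0],[0,-37,0,-43.1,0,57.4,0]]' 5
python3 - <<'E'
from h import *
s=status.state(); print(s['time_s'],s['tool_pos'],s['finger_gap']); print(Ro.from_rotvec(s['ee_rot']).as_matrix().round(3))
o=[]
for n in ("wrist","side"):
    c=viewer.get_calibration(n); print(n,c if n=="wrist" else '')
    im=viewer.read_camera(n)[:,:,::-1]; cv2.imwrite(f"pics/{n}1.png",im)
    o.append(im if n=="wrist" else cv2.resize(im[150:250,180:290],(422,384),interpolation=cv2.INTER_CUBIC))
cv2.imwrite("pics/c1.png",cv2.resize(np.hstack(o),(800,329)))
E
```

```text
time_s: 2.1
tool_pos: [613.8, 17.6, 190.6]
ee_rot: [-1.531, 0.416, -0.417]
contact_force: [0.1, -0.2, 0.1]
finger_gap: 0.006
2.1 [613.79293394  17.61583253 190.58171922] 0.006477526157925139
[[ 0.862  0.     0.507]
 [-0.507 -0.001  0.862]
 [ 0.001 -1.    -0.001]]
wrist {'vfov': 68.60836026831588, 'cx': 252.49831356650066, 'cy': 190.18283439903612, 'R': array([[ 8.62264741e-01, -5.06457353e-01, -6.82729385e-04],
       [-4.86159578e-01, -8.28083246e-01,  2.79154085e-01],
       [-1.41944996e-01, -2.40372809e-01, -9.60246078e-01]]), 't': array([-520.17005235,  278.05743664,  482.55525428])}
side
```

View pics/c1.png

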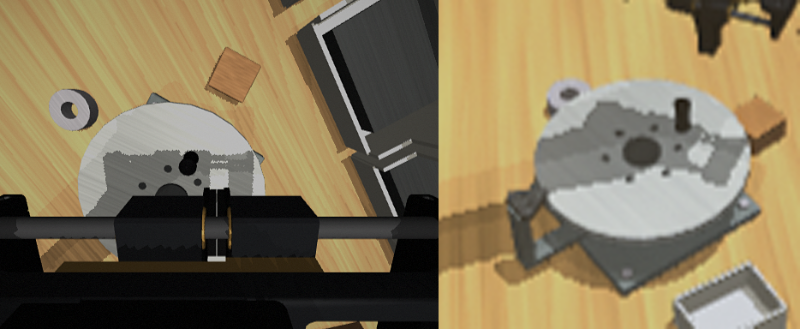

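```bash
python3 - <<'E'
from h import *
c=viewer.get_calibration("wrist"); k=.8565
print("cam",ray(c,0,0)[0])
for u,v,z in [(189,157,132),(185,170,132),(189,157,90),(185,171,90),(171,190,95)]: print(u,v,z,onz(c,u/k,v/k,z).round(1))
im=cv2.imread("pics/wrist1.png"); g=im.max(2)
m=(g<32).astype(np.uint8); m[230:]=0
n,l,s,ce=cv2.connectedComponentsWithStats(m)
for i in range(1,n):
    if 20<s[i][4]<3000: print(s[i],ce[i])
P=np.array([onz(c,u/k,v/k,90)[:2] for u,v in [(78,184),(86,150),(110,120),(146,104),(180,102),(215,114),(245,138),(262,172)]])
A=np.c_[2*P,np.ones(len(P))]; q=np.linalg.lstsq(A,(P**2).sum(1),rcond=None)[0]; print(q[:2],np.sqrt(q[2]+q[0]**2+q[1]**2))
# side knob blob, several thresholds
for f in ("side0","side1"):
  im=cv2.imread(f"pics/{f}.png"); g=im.max(2); c2=viewer.get_calibration("side")
  for T in (30,45):
    m=(g<T).astype(np.uint8); n,l,s,ce=cv2.connectedComponentsWithStats(m[170:230,205:280])
    for i in range(1,n):
        if s[i][4]>5: p=ce[i]+[205,170]; print(f,T,s[i],p,onz(c2,*p,111).round(1))
E
```

```text
cam [652.22150595  83.45343761 385.44797805]
189 157 132 [592.6  40.8 132. ]
185 170 132 [580.9  30.5 132. ]
189 157 90 [582.8  33.7  90. ]
185 171 90 [568.4  20.5  90. ]
171 190 95 [540.2   8.9  95. ]
[492   0  20  32 146] [501.61643836  13.30821918]
[505  33   7  13  32] [508.8125   38.15625]
[ 377   35   59  120 1523] [405.06106369  93.81221274]
[209 176  23  29 460] [220.15434783 190.56304348]
[443 199  24  31 352] [454.89772727 214.40340909]
[155 214  97  16 331] [217.6223565  224.87915408]
[254 219  97  11 223] [278.83408072 226.25112108]
[  0 227  29   3  75] [ 14.46666667 228.06666667]
[477 227  31   3  81] [491.09876543 228.09876543]
[533.79670135  -1.5153328 ] 123.31007746471653
```

```bash
python3 - <<'E'
from h import *
for f in("side0","side1"):
    g=cv2.imread(f"pics/{f}.png").max(2); print(g[176:192,250:260]); print(g[193:201,236:248:2])
E
```

```text
[[195 194 193 196 197 194 195 197 197 198]
 [195 195 196 194 195 197 197 198 189 190]
 [192 197 199 199 199 199 199 197 196 195]
 [193 192 172 163 163 168 187 198 197 196]
 [195 172  76  44  48  71 136 200 197 197]
 [190 137  45  51  55  48  88 202 198 197]
 [195 159  45  54  56  51  94 206 198 196]
 [199 190  48  50  54  55 110 204 199 196]
 [198 190  59  50  49  59 126 201 196 198]
 [197 190  59  49  51  59 127 201 194 196]
 [199 189  58  50  50  60 128 205 198 195]
 [176 164  52  50  51  54 114 205 197 198]
 [121 110  43  48  50  44  91 206 198 197]
 [123 118  63  48  51  72 148 202 199 198]
 [154 156 145 131 133 149 201 197 196 197]
 [194 196 199 202 200 198 194 194 195 196]]
[[178  76  81  81  79 111]
 [130  79  83  84  84  86]
 [ 81  82  84  84  83  82]
 [ 85  83  84  85  83  80]
 [ 83  83  85  84  81  81]
 [126  76  82  81  78 102]
 [191  70  70  69  73 161]
 [198 139 125 109 140 198]]
[[188 186 186 187 189 188 195 199 200 203]
 [188 189 188 186 189 190 190 190 185 191]
 [185 189 192 192 191 190 190 189 188 187]
 [187 184 164 156 155 161 178 191 190 187]
 [187 164  69  37  40  63 129 192 189 189]
 [184 132  36  46  46  41  80 197 190 190]
 [188 152  39  48  48  45  87 199 190 188]
 [192 183  46  47  48  50 104 197 192 189]
 [194 184  55  45  46  53 119 193 189 190]
 [171 161  57  45  48  55 120 194 187 189]
 [118 112  58  46  47  53 114 199 193 189]
 [120 115  54  47  47  47  88 176 169 173]
 [120 112  42  46  46  45  61 122 116 126]
 [119 114  62  47  49  60  91 123 121 117]
 [118 118 101  85  86  98 122 120 119 126]
 [122 119 120 122 121 120 119 118 117 129]]
[[113  63  64  65  64  82]
 [ 93  63  65  66  65  65]
 [ 70  65  67  65  65  65]
 [ 75  66  67  66  64  62]
 [ 81  65  66  66  64  63]
 [ 99  61  65  64  62  76]
 [131  72  59  58  65 108]
 [135 110  88  79 109 165]]
```

```bash
cat >> h.py <<'E'
AX=np.array([534,-1.5]); PA=np.radians(208.5)
def knob(save=None):
    c=viewer.get_calibration("side"); t=status.state()['time_s']; im=viewer.read_camera("side")
    g=im.max(2); x0,y0=190,150
    m=np.zeros(g.shape,np.uint8)
    for v in range(y0,245):
        for u in range(x0,300):
            if g[v,u]<62 and 36<np.hypot(*(onz(c,u,v,111)[:2]-AX))<90: m[v,u]=1
    n,l,s,ce=cv2.connectedComponentsWithStats(m)
    if save: cv2.imwrite(save,cv2.resize(im[y0:250,x0:300,::-1],None,fx=5,fy=5,interpolation=cv2.INTER_CUBIC))
    if n<2: return t,None,None,0
    i=1+s[1:,4].argmax(); P=onz(c,*ce[i],111)[:2]-AX
    return t,(np.arctan2(P[1],P[0])-PA)%(2*np.pi),np.hypot(*P),s[i][4]
E
python3 -m jog '[[0,0,0,0,3,0.2,0],[0,0,0,0,6,0.2,0],[0,0,0,0,8,0.2,0],[0,0,0,0,8.85,0.2,0],[0,0,0,0,8.85,0.2,0]]'
python3 - <<'E'
from h import *
s=status.state(); print(s['tool_pos'],s['time_s'])
print(knob("pics/s2.png"))
E
```

```text
time_s: 2.7
tool_pos: [614.2, 20.6, 100.9]
ee_rot: [-1.531, 0.417, -0.413]
contact_force: [-0.4, 0.7, 0.4]
finger_gap: 0.005
[614.23067754  20.64416039 100.93490753] 2.7
(2.7, np.float64(3.218068611153064), np.float64(57.04832076052473), np.int32(40))
```

View pics/s2.png

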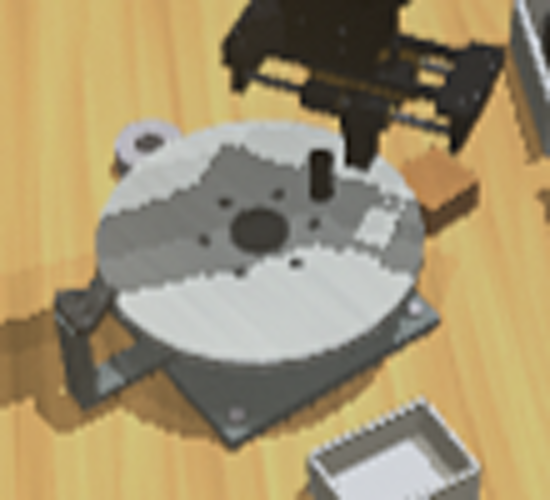

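```bash
python3 -m jog '[[0,0,0,-0.5,0,0,0],[0,0,0,-1.5,0,0,0],[0,0,0,-3.2,0,0,0],[0,0,0,-6.0,0,0,0],[0,0,0,-7.4,0,1.2,0],[0,0,0,-8.0,0,2.8,0],[0,0,0,-8.0,0,4.0,0]]'
python3 - <<'E'
from h import *
s=status.state(); print(s['tool_pos'],s['time_s'])
r=[knob("pics/s3.png" if i==5 else None) for i in range(6)]
for x in r: print(x)
t=np.array([x[0] for x in r if x[1] is not None]);a=np.unwrap([x[1] for x in r if x[1] is not None]); print(np.polyfit(t-t[0],a,1))
print(status.state()['time_s'])
E
```

```text
time_s: 3.45
tool_pos: [565.7, 97.9, 103.2]
ee_rot: [-1.531, 0.412, -0.414]
contact_force: [0.3, 0.2, 0.1]
finger_gap: 0.008
[565.72904163  97.9473498  103.21601054] 3.45
(3.45, np.float64(3.233141823232897), np.float64(57.6906803518335), np.int32(38))
(3.5, np.float64(3.233141823232897), np.float64(57.6906803518335), np.int32(38))
(3.55, np.float64(3.243288468909666), np.float64(58.01573110929893), np.int32(37))
(3.6, np.float64(3.243288468909666), np.float64(58.01573110929893), np.int32(37))
(3.65, np.float64(3.243288468909666), np.float64(58.01573110929893), np.int32(37))
(3.7, np.float64(3.243288468909666), np.float64(58.01573110929893), np.int32(37))
[0.04638467 3.23410817]
3.75
```

View pics/s3.png

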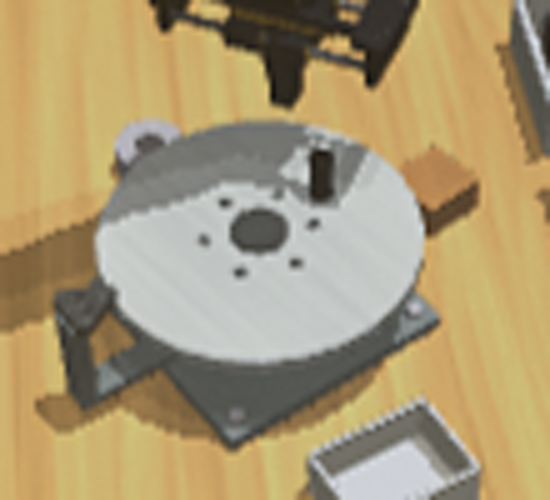

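```bash
python3 - <<'E'
from h import *
c=viewer.get_calibration("side")
f=lambda X:((proj(c,np.array(X))-[190,150])*5).round(0)
print("tcp s3",f([565.7,97.9,103.2]),"tcp s2",f([614.2,20.6,100.9]))
print("axis95",f([534,-1.5,95]),"knob top",f([584,32,132]),"foot",f([584,32,90]))
for a in range(0,360,45):print(a,f([534+125*np.cos(np.radians(a)),-1.5+125*np.sin(np.radians(a)),90]))
for u,v,z in[(320,200,90),(320,155,132),(259,229,95)]: print(onz(c,u/5+190,v/5+150,z).round(1))
E
```

```text
tcp s3 [286. 122.] tcp s2 [361. 187.]
axis95 [261. 224.] knob top [320. 151.] foot [321. 190.]
0 [424. 211.]
45 [359. 136.]
90 [244. 116.]
135 [137. 158.]
180 [ 96. 245.]
225 [152. 330.]
270 [280. 356.]
315 [395. 304.]
[582.2  21.5  90. ]
[583.5  28.1 132. ]
[532.1  -6.8  95. ]
```

```bash
python3 - <<'E'
from h import *
s=status.state(); print(s['tool_pos'],s['contact_force'])
im=viewer.read_camera("scene")[:,:,::-1]; a=cv2.resize(im[140:240,190:310],(480,400),interpolation=cv2.INTER_CUBIC)
w=viewer.read_camera("wrist")[:,:,::-1]; cw=viewer.get_calibration("wrist")
cv2.imwrite("pics/c4.png",cv2.resize(np.hstack([a,cv2.resize(w,(533,400))]),None,fx=.785,fy=.785))
T=s['tool_pos']; print("scene tcp",(proj(viewer.get_calibration("scene"),T)-[190,140])*4*.785,"wrist tcp",proj(cw,T)*400/384*.785+[377,0])
E
```

```text
[566.24452869  94.68593514 101.78507571] [-0.03129088 -0.34821557 -0.43798609]
scene tcp [251.47667122 232.36241291] wrist tcp [583.63263996 175.78804296]
```

View pics/c4.png

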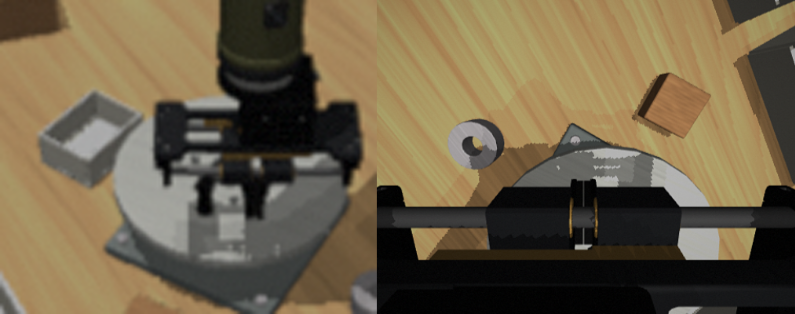

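```bash
python3 -m jog '[[0,0,0,0,0.3,0,0],[0,0,0,0,0.6,0,0],[0,0,0,0,0.9,0,0],[0,0,0,0,0.9,0,0]]'; python3 -m jog '[[0,0,0,0,0.2,0,0],[0,0,0,0,0.4,0,0],[0,0,0,0,0.4,0,0]]';
```

```text
time_s: 4.25
tool_pos: [565.7, 95.7, 92.2]
ee_rot: [-1.531, 0.416, -0.414]
contact_force: [-0.2, 0.3, -0.5]
finger_gap: 0.01
time_s: 4.55
tool_pos: [566.0, 95.8, 88.6]
ee_rot: [-1.531, 0.415, -0.414]
contact_force: [0.5, -0.4, 0.4]
finger_gap: 0.001
```

No contact at 88.6, so the tip really is higher than stated; continue slowly.

```bash
python3 -m jog '[[0,0,0,0,0.2,0,0],[0,0,0,0,0.4,0,0],[0,0,0,0,0.6,0,0],[0,0,0,0,0.6,0,0]]'; python3 -m jog '[[0,0,0,0,0.2,0,0],[0,0,0,0,0.4,0,0],[0,0,0,0,0.4,0,0]]';  python3 -m jog '[[0,0,0,0,0.2,0,0],[0,0,0,0,0.2,0,0]]'
```

```text
time_s: 4.95
tool_pos: [565.9, 95.8, 82.5]
ee_rot: [-1.531, 0.415, -0.414]
contact_force: [0.9, 0.5, -0.4]
finger_gap: 0.007
time_s: 5.25
tool_pos: [565.9, 95.8, 78.6]
ee_rot: [-1.531, 0.415, -0.414]
contact_force: [0.6, -0.3, -0.0]
finger_gap: 0.006
time_s: 5.45
tool_pos: [566.0, 95.8, 76.7]
ee_rot: [-1.531, 0.415, -0.414]
contact_force: [0.2, 0.8, -0.5]
finger_gap: 0.007
```

```bash
for i in 1 2; do python3 -m jog '[[0,0,0,0,0.15,0,0],[0,0,0,0,0.3,0,0],[0,0,0,0,0.3,0,0]]' | grep -v rot; done
python3 - <<'E'
from h import *
print(knob("pics/s5.png"))
E
```

```text
time_s: 5.75
tool_pos: [566.0, 95.8, 73.7]
contact_force: [-0.0, -0.5, 0.2]
finger_gap: 0.004
time_s: 6.05
tool_pos: [566.0, 95.8, 70.6]
contact_force: [-0.3, -0.6, 0.2]
finger_gap: 0.006
(6.05, np.float64(3.219836525200779), np.float64(56.63215295143648), np.int32(38))
```

View pics/s5.png

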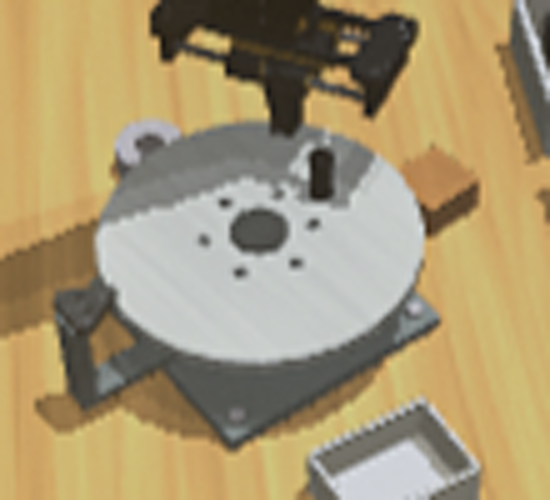

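```bash
for i in 1 2 3; do python3 -m jog '[[0,0,0,0,0.15,0,0],[0,0,0,0,0.15,0,0]]' | grep -v rot; done
```

```text
time_s: 6.3
tool_pos: [566.1, 95.8, 69.2]
contact_force: [-0.1, -0.4, 0.2]
finger_gap: 0.004
time_s: 6.5
tool_pos: [566.0, 95.8, 67.7]
contact_force: [0.1, -0.3, 0.1]
finger_gap: 0.005
time_s: 6.7
tool_pos: [566.0, 95.8, 66.2]
contact_force: [-0.6, -0.4, 0.1]
finger_gap: 0.006
```

```bash
for i in 1 2 3; do python3 -m jog '[[0,0,0,0,0.12,0,0],[0,0,0,0,0.12,0,0]]' | grep -E 'pos|force' ; done
```

```text
tool_pos: [566.1, 95.8, 65.1]
contact_force: [-0.5, 0.5, -0.5]
tool_pos: [566.1, 95.8, 63.9]
contact_force: [0.1, 0.2, -0.5]
tool_pos: [566.1, 95.8, 62.6]
contact_force: [-0.4, -0.1, -0.2]
```

```bash
for i in 1 2; do python3 -m jog '[[0,0,0,0,0.12,0,0],[0,0,0,0,0.12,0,0]]' | grep -E 'pos|force' ; done
python3 - <<'E'
from h import *
g=viewer.read_camera("side").max(2); print(g[164:186,240:254])
g=cv2.imread("pics/s5.png").max(2)[2::5,2::5]; print(g[14:32,50:64])
E
```

```text
tool_pos: [566.1, 95.8, 61.4]
contact_force: [-0.9, 0.4, 0.2]
tool_pos: [566.1, 95.8, 60.3]
contact_force: [-0.1, 0.6, -0.4]
[[ 49  54  75  57  45  47  48  55  61  70  78  68  64  62]
 [ 48  59  94  61  50  49  50  52  53  52  50  55  66  66]
 [ 47  51  74  58  51  48  51  54  55  57  54  57  69  61]
 [ 40  45  55  46  48  47  48  50  52  53  53  72 102  70]
 [103  98  49  41  47  48  47  46  47  47  53  83  81  61]
 [185 183 133  38  44  49  48  48  48  46  52  86  92 109]
 [210 214 205  43  44  46  48  49  47  43  46  91 173 183]
 [208 209 202  73  41  46  46  45  45  44  73 163 216 212]
 [207 211 205 120  39  46  48  46  45  45 106 220 210 208]
 [195 195 194 152  39  45  48  46  45  43 106 218 210 207]
 [146 144 148 140  42  46  48  47  45  43  94 196 197 202]
 [113 115 117 111  48  46  48  47  45  43  68 135 148 165]
 [116 116 117 111  49  45  48  45  44  47  78 120 115 114]
 [118 117 118 111  54  43  46  45  45  64 106 120 116 117]
 [118 119 119 114  87  78  64  46  53  96 124 154 152 126]
 [116 117 119 119 120 120 103  82  89 120 132 194 164 108]
 [115 117 119 118 119 120 122 1
[... 686 characters left out ...]
9 202  95  39  47  47  46  44  46 105 219 209 207]
 [205 208 205 146  36  44  47  46  45  43 103 217 208 206]
 [209 209 212 205  44  45  47  46  44  42 104 216 207 206]
 [193 195 198 189  57  44  47  46  43  43 104 217 209 209]
 [144 143 146 140  58  45  46  46  43  47 104 195 196 202]
 [114 113 116 110  52  48  45  44  45  64 110 131 148 163]
 [117 115 119 111  66  70  64  45  54  98 121 117 115 116]
 [118 117 117 114 103 106 101  82  89 121 120 117 116 118]
 [119 118 118 117 119 120 120 120 119 116 121 152 149 126]
 [117 118 118 118 118 118 119 117 117 123 159 192 165 108]
 [116 117 118 119 119 119 118 118 115 131 194 167  78  40]
 [115 121 121 118 118 117 116 117 123 158 187 131  39  47]]
```

```bash
for i in 1 2 3 4; do python3 -m jog '[[0,0,0,0,0.12,0,0],[0,0,0,0,0.12,0,0]]' | grep -E 'pos|force' ; done
```

```text
tool_pos: [566.1, 95.8, 59.1]
contact_force: [0.6, -0.4, 0.7]
tool_pos: [566.6, 95.8, 58.4]
contact_force: [0.3, -1.1, 2.0]
tool_pos: [567.6, 95.5, 58.3]
contact_force: [0.6, -1.7, 7.9]
tool_pos: [568.5, 95.2, 58.3]
contact_force: [-1.0, -2.5, 11.6]
```

```bash
python3 -m jog '[[0,0,0,0,-3,0,0],[0,0,0,0,-6.5,0,0],[0,0,0,0,-6.5,0,0],[0,0,0,4,-6.5,-2,0],[0,0,0,8,-6.5,-4,0],[0,0,0,8,-6.5,-4,0],[0,0,0,8,-4,-4,0],[0,0,0,8,-1.9,-4,0],[0,0,0,8,-1.9,-4,0]]'
python3 - <<'E'
from h import *
print(status.state()['tool_pos'],knob("pics/s6.png"))
E
```

```text
time_s: 9.45
tool_pos: [611.9, 20.6, 70.6]
ee_rot: [-1.532, 0.421, -0.409]
contact_force: [-0.1, -0.9, -1.0]
finger_gap: 0.008
[611.86725035  20.55749359  70.63132082] (9.45, np.float64(3.4732426458739316), np.float64(62.88583099543403), np.int32(46))
```

View pics/s6.png

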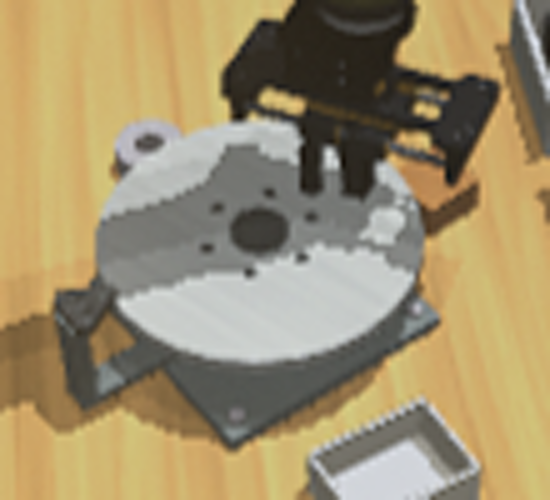

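```bash
python3 -m jog '[[0,0,0,-0.8,0,0,0],[0,0,0,-1.8,0,0,0],[0,0,0,-3.5,0,0,0],[0,0,0,-6.4,0,0,0],[0,0,0,-7.6,0,1.4,0],[0,0,0,-8.0,0,3.2,0],[0,0,0,-8.0,0,5.0,0]]'
python3 - <<'E'
from h import *
s=status.state(); print(s['tool_pos'],s['time_s'])
r=[knob("pics/s7.png" if i==7 else None) for i in range(8)]
for x in r: print(np.round(x,3))
t=np.array([x[0] for x in r]);a=np.unwrap([x[1] for x in r]); print(np.polyfit(t-t[0],a,1))
print(status.state()['time_s'])
E
```

```text
time_s: 10.2
tool_pos: [570.7, 106.1, 76.2]
ee_rot: [-1.531, 0.412, -0.415]
contact_force: [0.2, 0.6, 0.6]
finger_gap: 0.005
[570.70012687 106.05584932  76.19340497] 10.2
[10.2    5.789 65.308 34.   ]
[10.25   6.058 66.144 34.   ]
[1.0300e+01 3.1000e-02 6.6008e+01 3.7000e+01]
[10.35   0.296 66.322 35.   ]
[10.4    0.533 65.273 35.   ]
[10.45   0.8   63.492 37.   ]
[10.5    1.058 62.357 38.   ]
[10.55   1.319 62.491 36.   ]
[5.15466321 5.79590422]
10.6
```

```bash
python3 -m jog '[[-2,0,0,1,0,-0.1,0],[-5,0,0,2.0,0,-0.3,0],[-5,0,0,2.0,0,-0.3,0],[-5,0,0,2,0,-0.3,0],[-5,0,0,2,0,-0.3,0]]'
cat >> h.py <<'E'
def track(n,save=None):
    r=[knob(save if i==n-1 else None) for i in range(n)]
    r=[x for x in r if x[1] is not None and x[3]>15]
    t=np.array([x[0] for x in r]);a=np.unwrap([x[1] for x in r]); q=np.polyfit(t-t[-1],a,1)
    s=status.state(); T=s['time_s']
    print("n",len(r),"ang",a.round(2),"w",q[0],"resid",np.std(a-np.polyval(q,t-t[-1])),"now",T,"ang now",(np.polyval(q,T-t[-1]))%(2*np.pi),s['tool_pos'])
E
python3 -c "
from h import *
track(10)"
```

```text
time_s: 11.1
tool_pos: [586.3, 91.5, 74.5]
ee_rot: [-1.615, 0.438, -0.401]
contact_force: [0.1, -0.5, 0.2]
finger_gap: 0.003
n 10 ang [4.27 4.52 4.77 4.99 5.23 5.49 5.71 5.94 6.16 6.36] w 4.664216098366769 resid 0.0175864492441463 now 11.6 ang now 0.34264395256473357 [586.96253984  91.79512666  74.68473768]
```

```bash
python3 -m jog '[[0,0,0,0,0.5,0,0],[0,0,0,0,0.9,0,0],[0,0,0,0,0.9,0,0]]' | grep -E 'time|pos|force'; python3 -m jog '[[0,0,0,0,0.3,0,0]]' | grep -E 'time|pos|force'
python3 -c "
from h import *
track(8)"
```

```text
time_s: 11.9
tool_pos: [585.9, 90.8, 64.6]
contact_force: [-0.1, 0.2, -0.4]
time_s: 12.0
tool_pos: [586.6, 91.0, 62.6]
contact_force: [-0.6, 1.0, 0.8]
n 8 ang [2.07 2.31 2.53 2.78 2.98 3.21 3.48 3.67] w 4.589483832153543 resid 0.015261827575980635 now 12.4 ang now 3.911796738261809 [586.5452227   90.92846657  62.80849319]
```

```bash
python3 -c "
from h import *
R=[knob() for i in range(32)]
t=np.array([x[0] for x in R if x[1] is not None]);a=np.unwrap([x[1] for x in R if x[1] is not None])
print(np.round([x[2] for x in R if x[1] is not None],0))
print(len(t),np.c_[t,a].round(2).tolist())
print('cross',np.interp(2*np.pi,a,t)); print(status.state()['time_s'])
"
```

```text
[59. 63. 60. 62. 62. 63. 64. 64. 65. 65. 66. 66. 66. 65. 66. 66. 63. 64.
 64. 62. 63. 61. 60. 60. 60. 59. 58. 58. 58. 59. 57. 62.]
32 [[12.4, 3.88], [12.45, 4.11], [12.5, 4.33], [12.55, 4.53], [12.6, 4.73], [12.65, 4.94], [12.7, 5.13], [12.75, 5.33], [12.8, 5.52], [12.85, 5.71], [12.9, 5.9], [12.95, 6.07], [13.0, 6.26], [13.05, 6.43], [13.1, 6.62], [13.15, 6.8], [13.2, 6.96], [13.25, 7.16], [13.3, 7.33], [13.35, 7.51], [13.4, 7.69], [13.45, 7.87], [13.5, 8.07], [13.55, 8.23], [13.6, 8.41], [13.65, 8.59], [13.7, 8.79], [13.75, 8.99], [13.8, 9.17], [13.85, 9.38], [13.9, 9.53], [13.95, 9.76]]
cross 13.007449469423232
14.0
```

```bash
python3 -m jog '[[0,0,0,0,0,0,0],[0,0,0,0,0,0,0],[0,0,0,0,0,0,0],[0,0,0,0,0,0,0],[0,0,0,0,0,0,0],[0,0,0,0,0,0,0]]' | grep -E 'time|pos|force'; python3 -c "
from h import *
R=[knob() for i in range(12)]
t=np.array([x[0] for x in R if x[1] is not None]);a=np.unwrap([x[1] for x in R if x[1] is not None])
print(np.c_[t,a].round(2).tolist())
print('cross',np.interp(2*np.pi,a,t),np.interp(0,a,t)); s=status.state();print(s['time_s'],s['tool_pos'])
"
```

```text
time_s: 14.6
tool_pos: [586.4, 90.9, 62.7]
contact_force: [-0.6, -0.6, 0.2]
[[14.6, 5.56], [14.65, 5.71], [14.7, 5.86], [14.75, 6.0], [14.8, 6.16], [14.85, 6.3], [14.9, 6.43], [14.95, 6.58], [15.0, 6.71], [15.05, 6.84], [15.1, 6.98], [15.15, 7.12]]
cross 14.844357360531308 14.6
15.2 [586.45825057  90.86626581  62.68421577]
```

```bash
python3 -m jog '[[0,0,0,0,0,0,0],[0,0,0,0,0,0,0],[0,0,0,0,0,0,0],[0,0,0,0,0,0,0],[0,0,0,0,0,0,0],[0,0,0,0,0,0,0],[0,0,0,0,0,0,0],[0,0,0,0,0,0,0],[0,0,0,0,0,0,0],[0,0,0,0,0,0,0],[0,0,0,0,0,0,0],[0,0,0,0,0,0,0],[0,0,0,0,0,0,0]]' | grep -E 'time|pos|force'; python3 -c "
from h import *
R=[knob() for i in range(6)]
t=np.array([x[0] for x in R if x[1] is not None]);a=np.unwrap([x[1] for x in R if x[1] is not None])-2*np.pi
print(np.c_[t,a].round(3).tolist(), np.polyfit(t-t[-1],a,1))
s=status.state();print(s['time_s'],s['tool_pos'])
"
```

```text
time_s: 16.5
tool_pos: [586.5, 90.9, 62.7]
contact_force: [-0.4, -0.5, -0.2]
[[16.5, -1.772], [16.55, -1.652], [16.6, -1.526], [16.65, -1.415], [16.7, -1.308], [16.75, -1.186]] [ 2.32729776 -1.18544787]
16.8 [586.47761159  90.92095484  62.69225493]
```

```bash
python3 -m jog '[[0,0,0,0,0,0,0],[0,0,0,0,0,0,0],[0,0,0,0,0,0,0],[0,0,0,0,0.2,0,0],[0,0,0,0,0.55,0,0],[0,0,0,0,0.7,0,0],[0,0,0,0,0.7,0,0],[0,0,0,0,0.7,0,0],[0,0,0,0,0.7,0,0]]' | grep -E 'time|pos|force'; python3 -c "
from h import *
print(knob('pics/s8.png'),knob())
s=status.state();print(s['time_s'],s['tool_pos'],s['contact_force'])
"
```

```text
time_s: 17.7
tool_pos: [588.5, 89.7, 58.9]
contact_force: [-1.5, -2.4, 14.3]
(17.7, np.float64(6.155621264498819), np.float64(66.52102905509985), np.int32(32)) (17.75, np.float64(6.155621264498819), np.float64(66.52102905509985), np.int32(32))
17.8 [588.50495498  89.66616224  58.8892011 ] [-1.33725437 -3.04948387 13.54094653]
```

View pics/s8.png

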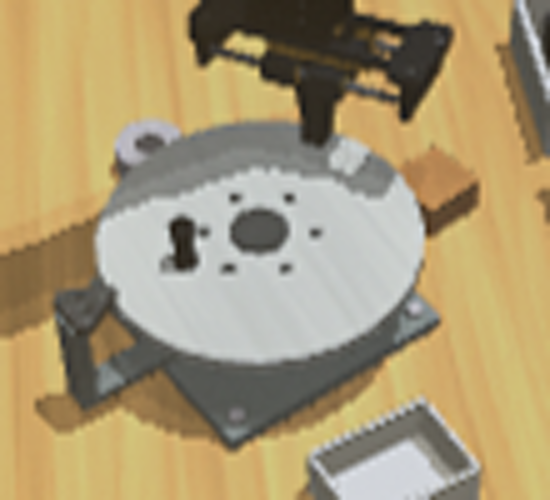

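```bash
python3 - <<'E'
from h import *
c=viewer.get_calibration("side")
g=viewer.read_camera("side"); m=g.max(2)
# fit ring of disc centre in this view: image rows shifted bias
for d in (0,1):
    ax=np.array([534,-1.5])
    k90=onz(c,185/5+190,262/5+150-d,90)[:2]-ax; k132=onz(c,181/5+190,224/5+150-d,132)[:2]-ax
    for tip in ((112,290),(108,296)):
        p=onz(c,tip[0]/5+190,tip[1]/5+150-d,112)[:2]-ax
        A=lambda v:np.degrees(np.arctan2(v[1],v[0]))%360
        print(d,A(k90),np.hypot(*k90),A(k132),np.hypot(*k132),"ptr",A(p),np.hypot(*p))
sc=viewer.read_camera("scene")[:,:,::-1]
cv2.imwrite("pics/sc9.png",cv2.resize(np.hstack([sc[140:240,190:310],g[170:220,190:250,::-1].repeat(2,0).repeat(2,1)]),None,fx=3.3,fy=3.3,interpolation=cv2.INTER_CUBIC))
E
```

```text
0 203.68457080397772 65.38499710142014 203.96229425397146 65.75932352561453 ptr 209.8929545227059 131.71234418419226
0 203.68457080397772 65.38499710142014 203.96229425397146 65.75932352561453 ptr 211.15551223740934 137.10436538548808
1 199.6747776427534 63.15993033835065 199.99813952438404 63.52626725318809 ptr 208.11402137009722 129.17889930522506
1 199.6747776427534 63.15993033835065 199.99813952438404 63.52626725318809 ptr 209.4800527250337 134.50044613367268
```

View pics/sc9.png

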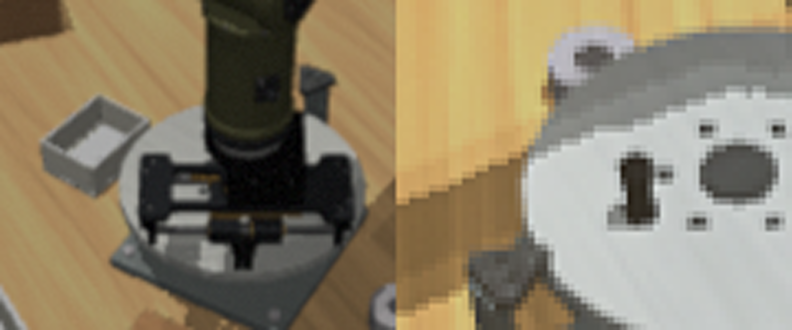

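```bash
python3 -m jog '[[0,0,0,0,-0.04,0,0],[0,0,0,0,-0.08,0,0],[0,0,0,0,-0.12,0,0],[0,0,0,0,-0.16,0,0],[0,0,0,0,-0.2,0,0],[0,0,0,0,-0.22,0,0],[0,0,0,0,-0.24,0,0],[0,0,0,0,-0.26,0,0],[0,0,0,0,-0.28,0,0],[0,0,0,0,-0.3,0,0],[0,0,0,0,-0.3,0,0]]' | grep -E 'time|pos|force'; python3 -c "
from h import *
print(knob(),status.state()['contact_force'])"
```

```text
time_s: 19.0
tool_pos: [586.6, 90.7, 59.1]
contact_force: [-0.2, -0.0, 5.2]
(19.0, np.float64(6.167537890770767), np.float64(66.28712109678933), np.int32(33)) [-0.72619176  0.33275725  5.82020408]
```

```bash
python3 -m jog '[[0,0,0,0,-0.02,0,0],[0,0,0,0,-0.04,0,0],[0,0,0,0,-0.06,0,0],[0,0,0,0,-0.08,0,0],[0,0,0,0,-0.1,0,0],[0,0,0,0,-0.12,0,0],[0,0,0,0,-0.14,0,0],[0,0,0,0,-0.16,0,0],[0,0,0,0,-0.18,0,0],[0,0,0,0,-0.2,0,0],[0,0,0,0,-0.22,0,0],[0,0,0,0,-0.24,0,0],[0,0,0,0,-0.28,0,0],[0,0,0,0,-0.4,0,0],[0,0,0,0,-0.4,0,0]]' | grep -E 'time|pos|force'; python3 -c "
from h import *
print(knob(),knob(),status.state()['contact_force'])"
```

```text
time_s: 20.55
tool_pos: [586.6, 91.0, 62.9]
contact_force: [0.4, -0.9, 0.3]
(20.55, np.float64(6.172365795307842), np.float64(66.2232770136068), np.int32(34)) (20.6, np.float64(6.172365795307842), np.float64(66.2232770136068), np.int32(34)) [ 0.03004742 -0.03166313  0.14318315]
```

Released without disturbing it. Now withdraw the hand upward and check.

```bash
python3 -m jog '[[0,0,0,0,-1,0,0],[0,0,0,0,-3,0,0],[0,0,0,0,-6,0,0],[0,0,0,0,-9,0,0],[0,0,0,0,-12,0,0],[0,0,0,0,-12,0,0],[0,0,0,0,-12,0,0],[0,0,0,0,-12,0,0]]' | grep -E 'time|pos'; python3 -c "
from h import *
print(knob()); 
a=viewer.read_camera('side'); b=cv2.imread('pics/side0.png')[:,:,::-1]
d=cv2.absdiff(a,np.ascontiguousarray(b)).max(2)>60
n,l,s,ce=cv2.connectedComponentsWithStats(d.astype(np.uint8))
print([list(x) for x in s[1:] if x[4]>15])
order.close_job()"
```

```text
time_s: 21.45
tool_pos: [591.1, 99.5, 181.3]
(21.45, np.float64(6.172365795307842), np.float64(66.2232770136068), np.int32(34))
[[np.int32(55), np.int32(26), np.int32(29), np.int32(11), np.int32(102)], [np.int32(132), np.int32(43), np.int32(30), np.int32(22), np.int32(135)], [np.int32(252), np.int32(43), np.int32(13), np.int32(14), np.int32(55)], [np.int32(255), np.int32(43), np.int32(20), np.int32(13), np.int32(137)], [np.int32(88), np.int32(52), np.int32(7), np.int32(7), np.int32(21)], [np.int32(63), np.int32(56), np.int32(6), np.int32(10), np.int32(42)], [np.int32(104), np.int32(58), np.int32(16), np.int32(9), np.int32(67)], [np.int32(171), np.int32(59), np.int32(26), np.int32(3), np.int32(38)], [np.int32(50), np.int32(65), np.int32(13), np.int32(28), np.int32(136)], [np.int32(244), np.int32(67), np.int32(26), np.int32(34), np.int32(588)], [np.int32(84), np.int32(80), np.int32(11), np.int32(6), np.int32(54)], [np.int32(0), np.int32(91), np.int32(50), np.int32(11), np.int32(239)], [np.int32(226), np.int32(96), np.int32(57), np.int32(58), np.int32(1100)], [np.int32(83), np.int32(101), np.int32(12), np.int32(15), np.int32(105)], [np.int32(67), np.int32(109), np.int32(44), np.int32(81), np.int32(1055)], [np.int32(9), np.int32(145), np.int32(46), np.int32(5), np.int32(101)], [np.int32(23), np.int32(155), np.int32(147), np.int32(229), np.int32(12734)], [np.int32(215), np.int32(175), np.int32(49), np.int32(16), np.int32(253)], [np.int32(130), np.int32(186), np.int32(88), np.int32(49), np.int32(877)], [np.int32(222), np.int32(194), np.int32(10), np.int32(11), np.int32(58)]]
the job is handed in; nothing more can be done
```

The turntable got one flick to about 5.2 rad/s. It spun freely until the knob had passed the pointer three times. I then braked it with the closed fingertip on the bare ring, about 110 mm from the axis, as it came round the fourth time. After that I eased the press off slowly, lifted the hand and handed the job in at 21.5 s; no verdict was reported.

- **Stop position:** the knob stopped about 0.11 rad short of the pointer. That is about 7 mm, or up to 9 mm by the most pessimistic image reading, against 16 mm allowed. Its measured angle was the same after release and after the hand was withdrawn.
- **Missed first flick:** the first pass went over the knob without touching it. The closed fingertip sits about 31 mm above the stated tool point. I found this by slowly pressing down on the stationary disc. That press, or lifting off it, turned the disc by about 0.2 rad before the real flick.
- **Camera disagreement:** the side camera reads the knob's radius as 57 to 66 mm where it should be 62, a bias of roughly 4 mm.
- **Bystanders:** the before/after side picture shows no change where the tray and pulley stand. Changes elsewhere fit the arm, its shadow and the knob. I did not check the other bystanders one by one. The hand went nowhere near them and no unexpected force showed.

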